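Make up two RF measurement kits in their pocket trays

ROBOT

A 6-joint arm with a two-finger parallel gripper is mounted at the origin on a cart in front of the work surface, level with it; the furniture and walls round the work are solid. World frame = base frame: x ahead of the robot, y to its left, z up, the work surface at z = 0. Lengths are in m, angles in rad, forces in N, time in s.
With the tool pointing down it reaches from about 0.35 to 0.725 m from the base axis. Payload 4.3 kg.
Tool frame: the origin (TCP) lies midway between the tips of the shut fingers; the grasp point (between the pads) lies 19 mm behind it; z points along the fingers, y is the line along which they close (so a half turn about z gives the same grasp; the last joint's range is limited). The gripper opens to 85 mm and grips with 20 to 120 N. Pads are 22 mm wide; open, the fingers measure 114 mm over their backs; the gripper's body (76 mm by 85 mm) begins 54 mm behind the grasp point. The pads swing forward as they close: fully open they stand 13 mm farther back than shut.
Start: joints at [-1.317, 0.377, 0.081, 1.274, 0, 1.46], TCP at [0.205, -0.537, 0.231] pointing down, gripper open.
Joint ranges: [-2.72, 2.72], [-0.84, 1.66], [-1.02, 1.22], [-1.77, 2.12], [-1.37, 1.28], [-3.14, 3.14]. Speed limits (rad/s): [2.57, 2.57, 3.14, 3.14, 3.14, 3.14].

INTERFACE

Orientations are given as a rotation vector (axis times angle).
In Python, from bench import * gives the robot as it stands.
- The arm moves only by the shell command python3 -m jog 'ROWS' [FORCE]. ROWS is a JSON object whose one key "moves" holds a list of rows, each an object of numbers: "hand": the opening, from -1 (shut) to 1 (fully open); "dx", "dy", "dz": the shift along the tool's x, y, z in cm; "turn": the turn about the tool's z in degrees. In form: {"moves": [{"hand": .., "dx": .., "dy": .., "dz": .., "turn": ..}, ...]}. A call has 1 to 12 rows; each row shifts and turns the commanded pose from where the row before left it, along the tool's axes as they then stand; what a row does not reach is not made up. A row lasts 1/10 s, in which the tool goes at most 50 mm and 8.59 degrees, less where a joint would pass 70% of its speed; a pose out of reach is approached as far as the arm can. A call is refused whole if a number of a shift passes 5 or a number of a turn 8.59, either way. A call with a gripper value outside its range is refused whole. The fingers move at their own pace and stop on an object; FORCE is the grip in N (left out, the last holds). Time passes only in rows, so rows that do not move let the fingers close. It gives the time, the measured TCP pose, the force, the opening and the grip force at its end, in the units of the state.
- sense(): the state, without advancing time (a new reading comes with each control period).
- read_camera(name): name is "side" or "top" or "wrist"; returns a dict with "frame" (420x560x3 uint8, blue, green, red), "K" (3x3 intrinsics, pixels), "D" ([k1, k2, p1, p2, k3] as OpenCV has them; the pictures are not rectified), "R" (3x3) and "t" (3): a world point X has camera coordinates R X + t. Camera axes: x right, y down, z forward; pixel columns grow to the right and rows downward; lengths in m; the calibration is good to about 2 mm. A picture is of the moment at which its call begins. There is no depth.
- finish_job(): hands the job in; it is judged then, once.
The state is a dict: "clock": time; "joint_pos": joint angles; "dq": joint speeds; "effort": joint torques, N m; "tool_pos": TCP position; "ee_rot": TCP orientation; "force": force on the tool from outside, world axes, zero at the start; "wrist_torque": the same for the moment, N m; "opening": finger opening in m; "grasp_force": force on a finger pad.
Only numpy, scipy, OpenCV 4.12 (cv2) and the standard library are available. Lean on these libraries where they do the work, as an engineer would, in place of code of your own. Each camera call takes 0.05 s, during which the arm holds its last target. There are 200 camera calls.

TASK

Make up the two kits from the stock on the bench: in the larger, three-pocket tray put the splitter block in the wide middle pocket, and the finned black attenuator and the long nickel connector in the two outer pockets, one in each, whichever way round. In the smaller, two-pocket tray stand the white waveguide section upright in the square pocket and lay the short nickel connector in the narrow pocket. Each part must sit down flat on the floor of its pocket, same side up as it lies now, clear of the rims; leave the T-shaped connector where it is.

Things in the scene. Friction and masses are not known exactly. Their poses are not given: they have to be found in the camera images.
- splitter: Splitter block: flat grey metal box 38 x 52 mm, 18 mm high, with two brass connector stubs on its -x side that make it 60 mm along its x axis; grip the two flat sides, 52 mm apart, across its y axis. Loose. Origin at the centre of the box's underside; z up.
- attenuator: Finned black cylindrical attenuator lying on its side, 69 mm long, 25 mm wide, 25 mm high. Loose. Origin at the centre of its underside; its own y axis runs along its length, x across, z up within a few degrees.
- connector_long: The long one of the two straight nickel-grey coaxial connectors, lying on its side, 58 mm long, 25 mm wide, 22 mm high. Loose. Origin at the centre of its underside; its own y axis runs along its length, x across, z up within a few degrees.
- connector_short: The short one of the two straight nickel-grey coaxial connectors, lying on its side, 38 mm long, 23 mm wide, 20 mm high. Loose. Origin at the centre of its underside; its own y axis runs along its length, x across, z up within a few degrees.
- waveguide: White waveguide section standing on end, 54 mm high: a slim tube (10 x 18 mm) between two square 34 x 34 mm flanges, one as its foot and one at the top (46 to 52 mm up, with bolt heads above); grip the sides of the top flange, 34 mm apart. Loose. Origin at the centre of its underside; x and y square to the flange sides, z up.
- tee: T-shaped grey coaxial connector lying flat, 70 mm long, 40 mm wide, 20 mm high. Stays where it is. Loose. Origin at the centre of its underside, y along its length.
- tray_three: Larger kit tray, grey with dark pocket floors, fixed: 100 mm along x, 202 mm along y. Origin under its centre, z up. Pocket floors 3 mm, rims and dividers 9 mm above the bench: keep fingertips higher. Three pockets in a row along y, each 90 mm long in x, centred at x = 0: wide middle one at y = 0, 76 mm wide; outer ones at y = +69 and -69 mm, 54 mm wide.
- tray_two: Smaller kit tray, grey with dark pocket floors, fixed: 80 mm along x, 130 mm along y. Origin under its centre, z up. Pocket floors 3 mm, rims and divider 9 mm above the bench: keep fingertips higher. Two pockets in a row along y, each 70 mm long in x, centred at x = 0: square one at y = +25 mm, 70 mm wide; narrow one at y = -37 mm, 46 mm wide.

How it is judged:
By the outcome, as a careful person would: the job done as asked, in the order asked, and still so for the second after the job is handed in, with the robot touching nothing.
It also fails if it takes over 131 s, if anything falls off the work surface, if the arm or the gripper's body presses on something with over 40 N, if the wrist force passes 120 N, or if a joint passes its speed limit or range.

## Working session

There is one attempt and no reset: what is moved stays moved. The work goes in short steps, Python scripts to look and compute and a shell command to move; the robot and the scene stay as the last step left them, time stands still between calls to the robot, and variables do not carry over. Pictures are saved under pics/ and viewed, at most 14 in all, crops included, and the job is handed in when it is done.

```bash
ls; mkdir -p pics
python3 - <<'E'
from bench import *
import cv2
s=sense();print({k:np.round(v,3).tolist() if not isinstance(v,float) else v for k,v in s.items()} if 'np' in globals() else s)
for n in("top","side"):
    c=read_camera(n);cv2.imwrite(f"pics/{n}0.png",c["frame"]);print(n,c["K"],c["D"],c["R"],c["t"])
E
```

```text
pics
{'clock': 0.0, 'joint_pos': array([-1.31731380e+00,  3.78089183e-01,  7.95998270e-02,  1.27438915e+00,
       -1.98120354e-05,  1.46052148e+00]), 'dq': array([0.00081278, 0.00061584, 0.00014492, 0.00124604, 0.00065308,
       0.00016298]), 'effort': array([ 2.01211747e-04, -4.63608849e+01,  2.69871658e+01,  2.08836183e-02,
       -3.04792575e-04,  6.62677220e-07]), 'tool_pos': array([ 0.2044236 , -0.53672206,  0.23033587]), 'ee_rot': array([-3.08773281e+00, -5.67868350e-01,  2.64859084e-04]), 'force': array([0.15034148, 0.42477535, 0.27614562]), 'wrist_torque': array([ 0.01165648,  0.02595453, -0.00026635]), 'grasp_force': 0.0, 'opening': 0.08541594127555538}
top [[429.23779429   0.         276.47282727]
 [  0.         429.23779429 209.98823903]
 [  0.           0.           1.        ]] [0.04457912 0.         0.         0.         0.        ] [[-0.00808852 -0.99976934 -0.01989557]
 [-0.98639508  0.01124408 -0.16400705]
 [ 0.16419293  0.01829832 -0.98625851]] [0.01128853 0.53473632 0.94166489]
side [[403.12399008   0.         280.41028984]
 [  0.         403.12399008 210.85447748]
 [  0.           0.           1.        ]] [0.02132705 0.         0.         0.         0.        ] [[ 0.94123967 -0.33747636  0.01332609]
 [-0.13205629 -0.40405428 -0.90515262]
 [ 0.31085208  0.85020577 -0.4248778 ]] [-0.52052773  0.10295221  0.68287509]
```

View pics/top0.png

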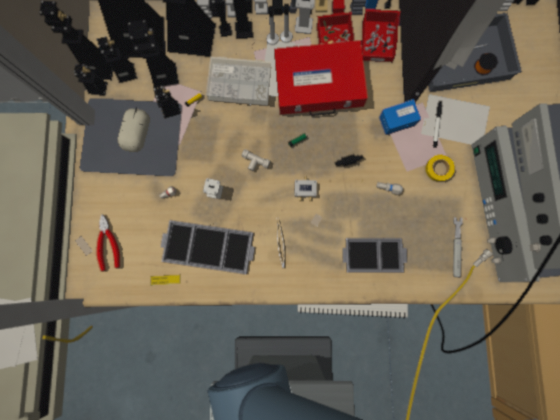

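View pics/side0.png

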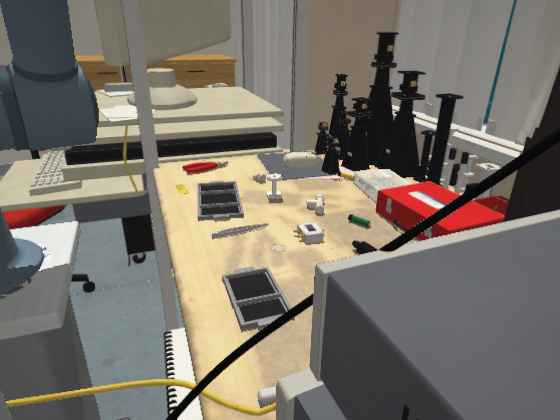

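The top view shows tray_three at about (208,247), tray_two (375,255), tee (257,160), waveguide (212,188), splitter (306,188), attenuator (349,160), nickel connectors at (390,188) and (168,192). The side view shows the same layout, with the attenuator and right-hand connector partly hidden.

```bash
cat > h.py <<'E'
from bench import *
import numpy as np, cv2
from scipy.spatial.transform import Rotation as Ro
def cast(c,uv,z):
    p=cv2.undistortPoints(np.array(uv,float).reshape(-1,1,2),c["K"],c["D"]).reshape(-1,2)
    R,t=np.array(c["R"]),np.array(c["t"]); o=-R.T@t
    d=np.c_[p,np.ones(len(p))]@R
    return o+d*((z-o[2])/d[:,2])[:,None]
def proj(c,X):
    return cv2.projectPoints(np.array(X,float).reshape(-1,3),cv2.Rodrigues(np.array(c["R"]))[0],np.array(c["t"]),c["K"],c["D"])[0].reshape(-1,2)
def st():
    s=sense();M=Ro.from_rotvec(s["ee_rot"]).as_matrix()
    print("t%.2f"%s["clock"],"tcp",np.round(s["tool_pos"]*1000,1),"x",np.round(M[:,0],3),"y",np.round(M[:,1],3),"zz%.3f"%M[2,2],"q",np.round(s["joint_pos"],2),"open%.1f"%(s["opening"]*1000),"g%.0f"%s["grasp_force"])
    return s,M
E
python3 - <<'E'
from h import *
st()
c=read_camera("top");f=c["frame"]
cr=f[135:285,145:420];cv2.imwrite("pics/crop1.png",cv2.resize(cr,None,fx=2.9,fy=2.9,interpolation=cv2.INTER_CUBIC)[:600,:800])
w=read_camera("wrist");cv2.imwrite("pics/w0.png",w["frame"]);print(w["K"],w["R"],w["t"])
s=sense();M=Ro.from_rotvec(s["ee_rot"]).as_matrix();print("cam in tool",M.T@(-w["R"].T@w["t"]-s["tool_pos"]),(w["R"]@M).round(3))
P={"splitter":(306,188,.018),"att":(349,160,.012),"cR":(390,188,.011),"cL":(168,192,.011),"wg":(212,188,.05),"tee":(257,160,.01),"t3":(208,247,.009),"t2":(375,255,.009)}
for k,(u,v,z) in P.items(): print(k,cast(c,[(u,v)],z)[0].round(3))
E
```

```text
t0.10 tcp [ 204.4 -536.8  230.4] x [0.935 0.356 0.   ] y [ 0.356 -0.935 -0.002] zz-1.000 q [-1.32  0.38  0.08  1.27 -0.    1.46] open85.6 g0
[[335.59641883   0.         279.81532068]
 [  0.         335.59641883 207.54281743]
 [  0.           0.           1.        ]] [[ 0.35727707 -0.93399668 -0.00181773]
 [-0.88927447 -0.34076344  0.30507574]
 [-0.28555914 -0.10738011 -0.95232636]] [-0.57430084 -0.04031728  0.38057894]
cam in tool [ 7.85737848e-02  7.10981788e-05 -1.42968070e-01] [[ 0.002  1.     0.001]
 [-0.952  0.002 -0.305]
 [-0.305 -0.     0.952]]
splitter [ 0.591 -0.064  0.018]
att [ 0.66  -0.169  0.012]
cR [ 0.59  -0.263  0.011]
cL [0.587 0.266 0.011]
wg [0.587 0.154 0.05 ]
tee [0.664 0.053 0.01 ]
t3 [0.454 0.168 0.009]
t2 [ 0.432 -0.221  0.009]
```

View pics/crop1.png

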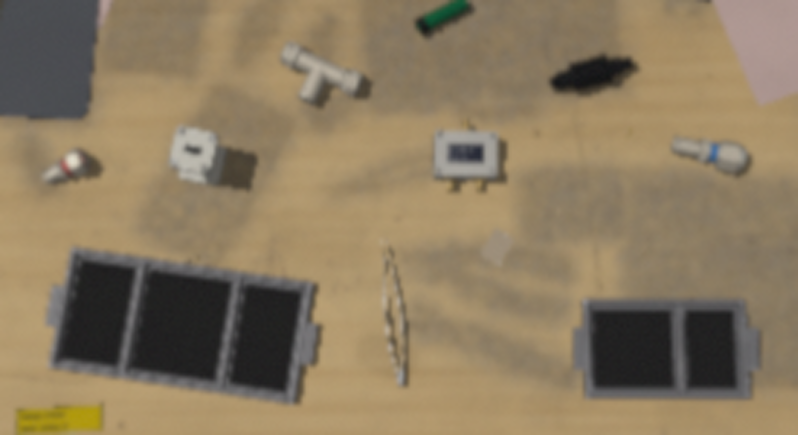

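The crop shows the splitter with its stubs toward the robot, the waveguide's top flange at crop (195,153), the long connector at (712,154), the short one at (66,165), tray_three tilted by a few degrees and tray_two almost square. In tray_two the square pocket is on the +y side.

```bash
cat >> h.py <<'E'
def rect(c,mask,z,near,amin=30):
    """contour nearest pixel 'near' -> world min-area rect on plane z: centre, sides, yaw of long side (deg)"""
    n,lab,stt,cen=cv2.connectedComponentsWithStats(mask.astype(np.uint8))
    i=min((i for i in range(1,n) if stt[i,4]>=amin),key=lambda i:np.hypot(*(cen[i]-near)))
    ct=np.vstack([x.reshape(-1,2) for x in cv2.findContours((lab==i).astype(np.uint8),0,1)[0]])
    W=cast(c,ct,z)[:,:2]*1000
    (cx,cy),(w,h),a=cv2.minAreaRect(W.astype(np.float32))
    if h>w: a+=90;w,h=h,w
    return np.round([cx,cy,w,h,(a+90)%180-90],1),stt[i,4],lab==i
def plan(x,y,z,yaw=None):
    s,M=st();d=M.T@(np.array([x,y,z])/1000-s["tool_pos"])*100
    print("dx %.2f dy %.2f dz %.2f"%tuple(d),end=" ")
    if yaw is not None:
        a=np.degrees(np.arctan2(M[1,0],M[0,0]));print("turn %.1f (yaw now %.1f)"%((a-yaw+180)%360-180,a),end="")
    print()
E
python3 - <<'E'
from h import *
c=read_camera("top");f=c["frame"];hsv=cv2.cvtColor(f,cv2.COLOR_BGR2HSV)
dark=hsv[...,2]<60
for n,p in {"t3a":(178,243),"t3m":(207,246),"t3b":(238,250),"t2sq":(363,255),"t2n":(391,255),"att":(349,160)}.items(): print(n,*rect(c,dark,.012 if n=="att" else .004,p)[:2])
g=(hsv[...,1]<45)&(hsv[...,2]>110)
for n,p,z in (("spl",(306,188),.018),("cR",(390,188),.011),("cL",(168,192),.011),("wg",(212,188),.05)): print(n,*rect(c,g,z,p)[:2])
plan(300,-300,200);plan(600,-64,115,180)
E
```

```text
t3a [466.3 241.1  80.6  48.3  -8.8] 683
t3m [456.2 172.6  80.9  69.9  -9.2] 1005
t3b [445.1 104.   80.9  47.8  -8.8] 674
t2sq [ 432.8 -193.4   63.2   60.5   89.5] 730
t2n [ 4.324e+02 -2.557e+02  6.040e+01  3.880e+01 -3.000e-01] 451
att [ 659.7 -168.6   64.8   22.6  -71.9] 193
spl [591.4 -62.9  49.9  38.9  89.1] 272
cR [ 591.5 -262.1   59.1   21.1   77.4] 146
cL [596.  163.2  44.3  37.7 -15. ] 242
wg [587.3 156.5  42.6  36.2 -15. ] 242
t0.25 tcp [ 204.5 -537.1  230.8] x [0.935 0.356 0.   ] y [ 0.356 -0.935 -0.001] zz-1.000 q [-1.32  0.38  0.08  1.27  0.    1.46] open85.5 g0
dx 17.36 dy -18.76 dz 3.10 
t0.25 tcp [ 204.5 -537.1  230.8] x [0.935 0.356 0.   ] y [ 0.356 -0.935 -0.001] zz-1.000 q [-1.32  0.38  0.08  1.27  0.    1.46] open85.5 g0
dx 53.79 dy -30.13 dz 11.62 turn -159.2 (yaw now 20.8)
```

```bash
python3 -m jog '{"moves":[{"hand":1,"dx":2.9,"dy":-3.1},{"hand":1,"dx":2.9,"dy":-3.1},{"hand":1,"dx":2.9,"dy":-3.1},{"hand":1,"dx":2.9,"dy":-3.1},{"hand":1,"dx":2.9,"dy":-3.1},{"hand":1,"dx":2.9,"dy":-3.1}]}' 40; python3 -m jog '{"moves":[{"hand":1,"dx":4,"dy":-1.3},{"hand":1,"dx":4,"dy":-1.3},{"hand":1,"dx":4,"dy":-1.3},{"hand":1,"dx":4,"dy":-1.3},{"hand":1,"dx":4,"dy":-1.3},{"hand":1,"dx":4,"dy":-1.3},{"hand":1,"dx":4,"dy":-1.3},{"hand":1,"dx":4,"dy":-1.3},{"hand":1,"dx":4,"dy":-1.3}]}'; python3 -m jog '{"moves":[{"hand":1,"dz":1,"turn":-8.5},{"hand":1,"dz":1,"turn":-8.5},{"hand":1,"dz":1,"turn":-8.5},{"hand":1,"dz":1,"turn":-8.5},{"hand":1,"dz":1,"turn":-8.5},{"hand":1,"dz":1,"turn":-8.5},{"hand":1,"dz":1,"turn":-8.5},{"hand":1,"dz":1,"turn":-8.5},{"hand":1,"dz":1,"turn":-8.5},{"hand":1,"dz":1,"turn":-8.5},{"hand":1,"dz":1,"turn":-8.5},{"hand":1,"turn":-8.5}]}';  python3 -m jog '{"moves":[{"hand":1,"turn":-8.5},{"hand":1,"turn":-8.5},{"hand":1,"turn":-8.5},{"hand":1,"turn":-8.5},{"hand":1,"turn":-8.5},{"hand":1,"turn":-8.5},{"hand":1,"turn":-8.5},{"hand":1}]}'
python3 - <<'E'
from h import *
plan(591.4,-62.9,115,180)
w=read_camera("wrist");cv2.imwrite("pics/w1.png",w["frame"])
E
```

```text
t0.25 tcp [ 204.5 -537.1  230.8] x [0.935 0.356 0.   ] y [ 0.356 -0.935 -0.001] zz-1.000 q [-1.32  0.38  0.08  1.27  0.    1.46] open85.5 g0
dx 53.03 dy -30.54 dz 11.62 turn -159.2 (yaw now 20.8)$.moves[0]: bad value
$.moves[0]: bad value
$.moves[0]: bad value
$.moves[0]: bad value
```

View pics/w1.png

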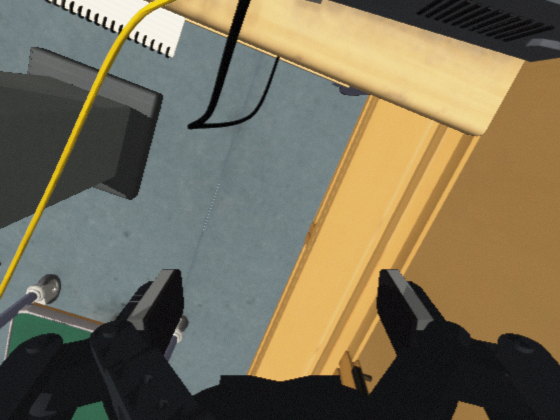

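The moves were refused because each row needs every field. The wrist image shows only the floor and the front cables: the yellow one runs from (170,0) to (0,290). I'll lift first and then travel.

```bash
python3 -m jog '{"moves":[{"hand":1,"dx":0,"dy":0,"dz":-4,"turn":0},{"hand":1,"dx":0,"dy":0,"dz":-4,"turn":0},{"hand":1,"dx":2.9,"dy":-3.1,"dz":0,"turn":0},{"hand":1,"dx":2.9,"dy":-3.1,"dz":0,"turn":0},{"hand":1,"dx":2.9,"dy":-3.1,"dz":0,"turn":0},{"hand":1,"dx":2.9,"dy":-3.1,"dz":0,"turn":0},{"hand":1,"dx":2.9,"dy":-3.1,"dz":0,"turn":0},{"hand":1,"dx":2.9,"dy":-3.1,"dz":0,"turn":0}]}' 40 && python3 -m jog '{"moves":[{"hand":1,"dx":4,"dy":-1.3,"dz":1,"turn":0},{"hand":1,"dx":4,"dy":-1.3,"dz":1,"turn":0},{"hand":1,"dx":4,"dy":-1.3,"dz":1,"turn":0},{"hand":1,"dx":4,"dy":-1.3,"dz":1,"turn":0},{"hand":1,"dx":4,"dy":-1.3,"dz":1,"turn":0},{"hand":1,"dx":4,"dy":-1.3,"dz":1,"turn":0},{"hand":1,"dx":4,"dy":-1.3,"dz":1,"turn":0},{"hand":1,"dx":4,"dy":-1.3,"dz":1,"turn":0},{"hand":1,"dx":3.5,"dy":-1.3,"dz":1,"turn":0}]}' && python3 -m jog '{"moves":[{"hand":1,"dx":0,"dy":0,"dz":1,"turn":-8.5},{"hand":1,"dx":0,"dy":0,"dz":1,"turn":-8.5},{"hand":1,"dx":0,"dy":0,"dz":1,"turn":-8.5},{"hand":1,"dx":0,"dy":0,"dz":1,"turn":-8.5},{"hand":1,"dx":0,"dy":0,"dz":1,"turn":-8.5},{"hand":1,"dx":0,"dy":0,"dz":1,"turn":-8.5},{"hand":1,"dx":0,"dy":0,"dz":1,"turn":-8.5},{"hand":1,"dx":0,"dy":0,"dz":1,"turn":-8.5},{"hand":1,"dx":0,"dy":0,"dz":1,"turn":-8.5},{"hand":1,"dx":0,"dy":0,"dz":1,"turn":-8.5},{"hand":1,"dx":0,"dy":0,"dz":0,"turn":-8.5}]}' &&  python3 -m jog '{"moves":[{"hand":1,"dx":0,"dy":0,"dz":0,"turn":-8.5},{"hand":1,"dx":0,"dy":0,"dz":0,"turn":-8.5},{"hand":1,"dx":0,"dy":0,"dz":0,"turn":-8.5},{"hand":1,"dx":0,"dy":0,"dz":0,"turn":-8.5},{"hand":1,"dx":0,"dy":0,"dz":0,"turn":-8.5},{"hand":1,"dx":0,"dy":0,"dz":0,"turn":-8.5},{"hand":1,"dx":0,"dy":0,"dz":0,"turn":-8.5},{"hand":1,"dx":0,"dy":0,"dz":0,"turn":0}]}'
python3 - <<'E'
from h import *
plan(591.4,-62.9,115,180)
w=read_camera("wrist");cv2.imwrite("pics/w2.png",w["frame"])
E
```

```text
clock: 1.1
tool_pos: [0.3013, -0.3, 0.3114]
ee_rot: [3.09, 0.567, 0.001]
force: [0.0, -0.3, 0.3]
opening: 0.0854
grasp_force: 0.0
clock: 2.0
tool_pos: [0.5926, -0.0645, 0.2207]
ee_rot: [3.089, 0.569, 0.0]
force: [0.6, -0.7, -1.1]
opening: 0.0853
grasp_force: 0.0
clock: 3.1
tool_pos: [0.5899, -0.0657, 0.1195]
ee_rot: [-1.694, -2.643, 0.002]
force: [-0.6, -0.1, 0.2]
opening: 0.0852
grasp_force: 0.0
clock: 3.9
tool_pos: [0.5911, -0.066, 0.1212]
ee_rot: [-0.169, -3.137, 0.0]
force: [0.4, -0.1, -1.2]
opening: 0.0852
grasp_force: 0.0
t3.90 tcp [591.1 -66.  121.2] x [-0.994  0.108  0.   ] y [ 0.108  0.994 -0.   ] zz-1.000 q [-0.22  0.47 -0.07  1.03 -0.   -0.11] open85.2 g0
dx 0.01 dy 0.31 dz 0.62 turn -6.2 (yaw now 173.8)
```

View pics/w2.png

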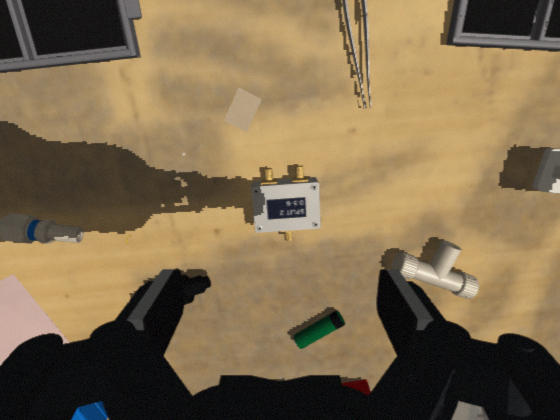

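The wrist image shows the splitter's top face with corners at about (254,187), (319,182), (321,228) and (257,233). The long connector is at left (40,230), and its shadow-free outline is visible.

Run:
```python
from h import *
w=read_camera("wrist");hsv=cv2.cvtColor(w["frame"],cv2.COLOR_BGR2HSV)
m=(hsv[...,1]<40)&(hsv[...,2]>130)
print(rect(w,m,.018,(288,210))[:2])
W=cast(w,[(254,187),(319,182),(321,228),(257,233)],.018)*1000;print(W.round(0),W.mean(0))
r=rect(w,m,.018,(288,210))[0];plan(r[0],r[1],3,180)
```

```text
(array([592.6, -61.3,  50.9,  37.1,  88.1]), np.int32(1925))
[[574. -84.  18.]
 [575. -34.  18.]
 [613. -36.  18.]
 [611. -86.  18.]] [593.32804845 -59.88694377  18.        ]
t4.00 tcp [591.1 -66.  121.2] x [-0.994  0.11   0.   ] y [ 0.11   0.994 -0.   ] zz-1.000 q [-0.22  0.47 -0.07  1.03 -0.   -0.11] open85.3 g0
dx -0.09 dy 0.48 dz 11.82 turn -6.3 (yaw now 173.7)
```

```bash
python3 -m jog '{"moves":[{"hand":1,"dx":-0.1,"dy":0.5,"dz":2,"turn":-4.4},{"hand":1,"dx":0,"dy":0,"dz":3,"turn":0},{"hand":1,"dx":0,"dy":0,"dz":3,"turn":0},{"hand":1,"dx":0,"dy":0,"dz":2,"turn":0},{"hand":1,"dx":0,"dy":0,"dz":1.8,"turn":0},{"hand":1,"dx":0,"dy":0,"dz":0,"turn":0},{"hand":-1,"dx":0,"dy":0,"dz":0,"turn":0},{"hand":-1,"dx":0,"dy":0,"dz":0,"turn":0},{"hand":-1,"dx":0,"dy":0,"dz":0,"turn":0},{"hand":-1,"dx":0,"dy":0,"dz":0,"turn":0},{"hand":-1,"dx":0,"dy":0,"dz":0,"turn":0},{"hand":-1,"dx":0,"dy":0,"dz":0,"turn":0}]}' 50
python3 - <<'E'
from h import *
st()
E
```

```text
clock: 5.2
tool_pos: [0.5943, -0.0615, 0.0051]
ee_rot: [0.049, 3.138, -0.001]
force: [-0.6, 0.0, 6.7]
opening: 0.0505
grasp_force: 53.3
t5.20 tcp [594.3 -61.5   5.1] x [-1.     0.031 -0.003] y [ 0.031  1.    -0.001] zz-1.000 q [-0.21  0.58 -0.22  0.77 -0.   -0.18] open50.5 g53
```

```bash
python3 -m jog '{"moves":[{"hand":-1,"dx":0,"dy":0,"dz":-1.5,"turn":0},{"hand":-1,"dx":0,"dy":0,"dz":-3,"turn":0},{"hand":-1,"dx":0,"dy":0,"dz":-3,"turn":0},{"hand":-1,"dx":2.07,"dy":3.29,"dz":0,"turn":0},{"hand":-1,"dx":2.07,"dy":3.29,"dz":0,"turn":0},{"hand":-1,"dx":2.07,"dy":3.29,"dz":0,"turn":0},{"hand":-1,"dx":2.07,"dy":3.29,"dz":0,"turn":0},{"hand":-1,"dx":2.07,"dy":3.29,"dz":0,"turn":0},{"hand":-1,"dx":2.07,"dy":3.29,"dz":0,"turn":0},{"hand":-1,"dx":2.07,"dy":3.29,"dz":0,"turn":7},{"hand":-1,"dx":0,"dy":0,"dz":0,"turn":0}]}'
python3 - <<'E'
from h import *
plan(457,172,9,171.2)
w=read_camera("wrist");cv2.imwrite("pics/w3.png",w["frame"])
E
```

```text
clock: 6.3
tool_pos: [0.4516, 0.1765, 0.0781]
ee_rot: [-0.234, -3.13, -0.001]
force: [0.9, -0.5, -1.3]
opening: 0.0503
grasp_force: 52.6
t6.30 tcp [451.6 176.5  78.1] x [-0.989  0.149  0.003] y [0.149 0.989 0.001] zz-1.000 q [ 0.24  0.31 -0.44  0.83  0.    0.39] open50.3 g53
dx -0.62 dy -0.37 dz 6.91 turn 0.3 (yaw now 171.5)
```

View pics/w3.png

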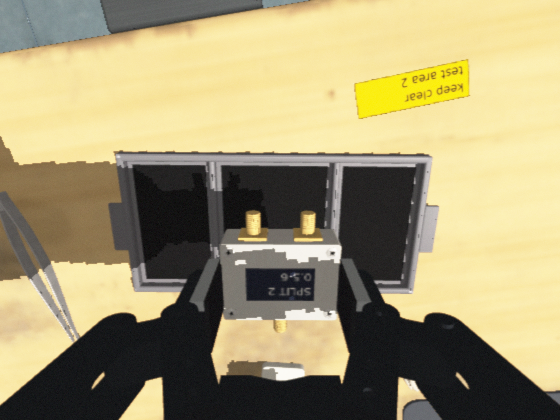

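The splitter hangs level between the fingers over the middle pocket. The tray rim corners are at about (118,152), (431,155), (136,292) and (412,293); the middle pocket spans u = 217 to 330.

Run:
```python
from h import *
w=read_camera("wrist")
W=cast(w,[(118,152),(431,155),(412,293),(136,292)],.009)*1000;print(W.round(0),W.mean(0).round(1),np.linalg.norm(W-np.roll(W,1,0),axis=1).round(0))
e=W[0]-W[1];print(np.degrees(np.arctan2(e[1],e[0])), np.degrees(np.arctan2((W[3]-W[2])[1],(W[3]-W[2])[0])))
```

```text
[[392.  81.   9.]
 [423. 276.   9.]
 [522. 262.   9.]
 [492.  64.   9.]] [457.3 170.8   9. ] [101. 198. 100. 199.]
-98.96802078192411 -98.64589590220672
```

```bash
python3 -m jog '{"moves":[{"hand":-1,"dx":-1,"dy":-0.4,"dz":0,"turn":0.3},{"hand":-1,"dx":0,"dy":0,"dz":2,"turn":0},{"hand":-1,"dx":0,"dy":0,"dz":2,"turn":0},{"hand":-1,"dx":0,"dy":0,"dz":1.5,"turn":0},{"hand":-1,"dx":0,"dy":0,"dz":1,"turn":0},{"hand":-1,"dx":0,"dy":0,"dz":0.3,"turn":0},{"hand":-1,"dx":0,"dy":0,"dz":0,"turn":0},{"hand":-1,"dx":0,"dy":0,"dz":0,"turn":0}]}'
python3 - <<'E'
from h import *
plan(461,171,8.3,171.2)
E
```

```text
clock: 7.2
tool_pos: [0.4652, 0.1678, 0.0109]
ee_rot: [0.249, 3.13, 0.0]
force: [0.3, 0.0, -1.4]
opening: 0.0506
grasp_force: 52.6
t7.20 tcp [465.2 167.8  10.9] x [-0.987  0.158 -0.001] y [0.158 0.987 0.   ] zz-1.000 q [ 0.22  0.41 -0.5   0.66 -0.    0.38] open50.6 g53
dx 0.46 dy 0.25 dz 0.26 turn -0.3 (yaw now 170.9)
```

```bash
python3 -m jog '{"moves":[{"hand":-1,"dx":0.4,"dy":0.3,"dz":0,"turn":0},{"hand":-1,"dx":0,"dy":0,"dz":0.25,"turn":0},{"hand":-1,"dx":0,"dy":0,"dz":0,"turn":0},{"hand":0.5,"dx":0,"dy":0,"dz":0,"turn":0},{"hand":0.5,"dx":0,"dy":0,"dz":0,"turn":0},{"hand":0.5,"dx":0,"dy":0,"dz":0,"turn":0},{"hand":0.5,"dx":0,"dy":0,"dz":0,"turn":0},{"hand":0.5,"dx":0,"dy":0,"dz":-1,"turn":0},{"hand":0.5,"dx":0,"dy":0,"dz":-4,"turn":0},{"hand":1,"dx":0,"dy":0,"dz":-4,"turn":0},{"hand":1,"dx":0,"dy":0,"dz":-3,"turn":0},{"hand":1,"dx":0,"dy":0,"dz":0,"turn":0}]}'
python3 - <<'E'
from h import *
plan(660,-169,115,108)
w=read_camera("wrist");cv2.imwrite("pics/w4.png",w["frame"])
hsv=cv2.cvtColor(w["frame"],cv2.COLOR_BGR2HSV)
m=(hsv[...,1]<40)&(hsv[...,2]>130)
print(rect(w,m,.021,proj(w,[.46,.171,.021])[0])[:2])
E
```

```text
clock: 8.4
tool_pos: [0.4644, 0.1725, 0.1331]
ee_rot: [0.247, 3.123, 0.004]
force: [1.0, -0.4, 0.9]
opening: 0.0856
grasp_force: 0.0
t8.40 tcp [464.4 172.5 133.1] x [-0.987  0.157 -0.009] y [0.157 0.988 0.003] zz-1.000 q [ 0.23  0.26 -0.34  0.96 -0.    0.39] open85.6 g0
dx -24.67 dy -30.65 dz 1.92 turn 62.9 (yaw now 170.9)
(array([459.8, 172.5,  51.7,  37. ,  81. ]), np.int32(1980))
```

View pics/w4.png

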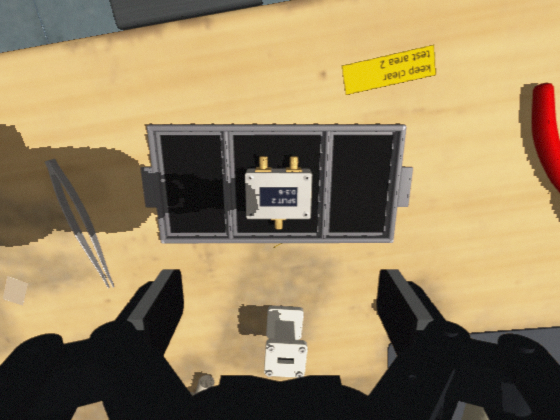

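The splitter sits square in the middle pocket, with its top face at (278,194), clear of the rims on all sides. Next is the attenuator.

```bash
python3 -m jog '{"moves":[{"hand":1,"dx":-3.08,"dy":-3.83,"dz":0,"turn":0},{"hand":1,"dx":-3.08,"dy":-3.83,"dz":0,"turn":0},{"hand":1,"dx":-3.08,"dy":-3.83,"dz":0,"turn":0},{"hand":1,"dx":-3.08,"dy":-3.83,"dz":0,"turn":0},{"hand":1,"dx":-3.08,"dy":-3.83,"dz":0,"turn":0},{"hand":1,"dx":-3.08,"dy":-3.83,"dz":0,"turn":0},{"hand":1,"dx":-3.08,"dy":-3.83,"dz":0,"turn":0},{"hand":1,"dx":-3.08,"dy":-3.83,"dz":0,"turn":0}]}' && python3 -m jog '{"moves":[{"hand":1,"dx":0,"dy":0,"dz":0.3,"turn":7.9},{"hand":1,"dx":0,"dy":0,"dz":0.3,"turn":7.9},{"hand":1,"dx":0,"dy":0,"dz":0.3,"turn":7.9},{"hand":1,"dx":0,"dy":0,"dz":0.3,"turn":7.9},{"hand":1,"dx":0,"dy":0,"dz":0.3,"turn":7.9},{"hand":1,"dx":0,"dy":0,"dz":0.3,"turn":7.9},{"hand":1,"dx":0,"dy":0,"dz":0,"turn":7.9},{"hand":1,"dx":0,"dy":0,"dz":0,"turn":7.9},{"hand":1,"dx":0,"dy":0,"dz":0,"turn":0},{"hand":1,"dx":0,"dy":0,"dz":0,"turn":0}]}'
python3 - <<'E'
from h import *
w=read_camera("wrist");cv2.imwrite("pics/w5.png",w["frame"])
hsv=cv2.cvtColor(w["frame"],cv2.COLOR_BGR2HSV)
r=rect(w,hsv[...,2]<50,.0125,proj(w,[.66,-.169,.0125])[0]);print(r[:2])
plan(r[0][0],r[0][1],8.5,r[0][4]%180)
E
```

```text
clock: 9.25
tool_pos: [0.6555, -0.1714, 0.1262]
ee_rot: [-0.248, -3.129, -0.001]
force: [0.6, 0.7, 0.6]
opening: 0.0858
grasp_force: 0.0
clock: 10.25
tool_pos: [0.6551, -0.1695, 0.1087]
ee_rot: [-1.848, -2.539, 0.001]
force: [0.3, -0.8, 0.8]
opening: 0.0854
grasp_force: 0.0
(array([ 660.7, -167.6,   70.6,   24.1,  -75.9]), np.int32(2151))
t10.30 tcp [ 655.3 -169.6  109. ] x [-0.307  0.952  0.001] y [ 0.952  0.307 -0.001] zz-1.000 q [-0.35  0.64  0.19  1.12 -0.    0.91] open85.2 g0
dx 0.02 dy 0.59 dz 10.05 turn 3.8 (yaw now 107.9)
```

View pics/w5.png

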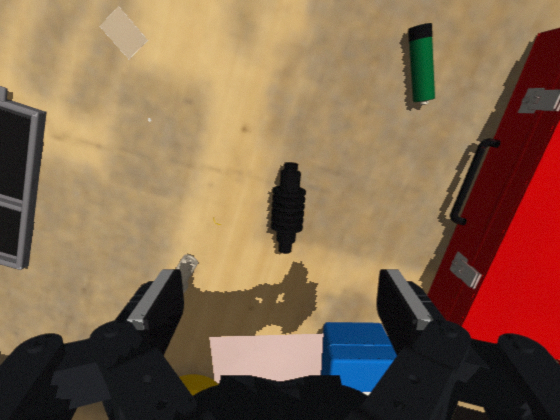

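The attenuator lies at (288,208). Its measured 70.6 x 24.1 mm matches the stated size, and the fingers have clear space on both sides.

```bash
python3 -m jog '{"moves":[{"hand":0.4,"dx":0,"dy":0.6,"dz":2,"turn":3.8},{"hand":0.4,"dx":0,"dy":0,"dz":3,"turn":0},{"hand":0.4,"dx":0,"dy":0,"dz":3,"turn":0},{"hand":0.4,"dx":0,"dy":0,"dz":1.5,"turn":0},{"hand":0.4,"dx":0,"dy":0,"dz":0.6,"turn":0},{"hand":0.4,"dx":0,"dy":0,"dz":0,"turn":0},{"hand":-1,"dx":0,"dy":0,"dz":0,"turn":0},{"hand":-1,"dx":0,"dy":0,"dz":0,"turn":0},{"hand":-1,"dx":0,"dy":0,"dz":0,"turn":0},{"hand":-1,"dx":0,"dy":0,"dz":0,"turn":0},{"hand":-1,"dx":0,"dy":0,"dz":0,"turn":0},{"hand":-1,"dx":0,"dy":0,"dz":0,"turn":0}]}' 40
python3 - <<'E'
from h import *
st()
E
```

```text
clock: 11.5
tool_pos: [0.6626, -0.1684, 0.0105]
ee_rot: [1.934, 2.473, 0.001]
force: [-1.5, -1.0, 6.0]
opening: 0.0228
grasp_force: 39.4
t11.50 tcp [ 662.6 -168.4   10.5] x [-0.241  0.971 -0.002] y [0.971 0.241 0.002] zz-1.000 q [-0.34  0.72  0.08  0.92 -0.    0.99] open22.8 g39
```

```bash
python3 -m jog '{"moves":[{"hand":-1,"dx":0,"dy":0,"dz":-2,"turn":0},{"hand":-1,"dx":0,"dy":0,"dz":-4,"turn":0},{"hand":-1,"dx":0,"dy":0,"dz":-3,"turn":-8.4},{"hand":-1,"dx":0,"dy":0,"dz":0,"turn":-8.4},{"hand":-1,"dx":0,"dy":0,"dz":0,"turn":-8.4},{"hand":-1,"dx":0,"dy":0,"dz":0,"turn":-8.4},{"hand":-1,"dx":0,"dy":0,"dz":0,"turn":-8.4},{"hand":-1,"dx":0,"dy":0,"dz":0,"turn":-8.4},{"hand":-1,"dx":0,"dy":0,"dz":0,"turn":-8.4},{"hand":-1,"dx":0,"dy":0,"dz":0,"turn":-8.4},{"hand":-1,"dx":0,"dy":0,"dz":0,"turn":0},{"hand":-1,"dx":0,"dy":0,"dz":0,"turn":0}]}'
python3 - <<'E'
from h import *
plan(446.5,103.5,60,171.2)
E
```

```text
clock: 12.7
tool_pos: [0.6614, -0.1678, 0.0986]
ee_rot: [-0.247, -3.132, -0.0]
force: [-1.0, 0.3, -1.1]
opening: 0.0229
grasp_force: 39.7
t12.70 tcp [ 661.4 -167.8   98.6] x [-0.988  0.157  0.   ] y [0.157 0.988 0.   ] zz-1.000 q [-0.34  0.66  0.19  1.11 -0.   -0.18] open22.9 g40
dx 25.48 dy 23.43 dz 3.87 turn -0.2 (yaw now 171.0)
```

```bash
python3 -m jog '{"moves":[{"hand":-1,"dx":3.2,"dy":2.9,"dz":0.4,"turn":0},{"hand":-1,"dx":3.2,"dy":2.9,"dz":0.4,"turn":0},{"hand":-1,"dx":3.2,"dy":2.9,"dz":0.4,"turn":0},{"hand":-1,"dx":3.2,"dy":2.9,"dz":0.4,"turn":0},{"hand":-1,"dx":3.2,"dy":2.9,"dz":0.4,"turn":0},{"hand":-1,"dx":3.2,"dy":2.9,"dz":0.4,"turn":0},{"hand":-1,"dx":3.2,"dy":2.9,"dz":0.4,"turn":0},{"hand":-1,"dx":3.1,"dy":3.1,"dz":0.4,"turn":0},{"hand":-1,"dx":0,"dy":0,"dz":0,"turn":0},{"hand":-1,"dx":0,"dy":0,"dz":0,"turn":0},{"hand":-1,"dx":0,"dy":0,"dz":0,"turn":0}]}'
python3 - <<'E'
from h import *
plan(446.5,103.5,14,171.2)
w=read_camera("wrist");cv2.imwrite("pics/w6.png",w["frame"])
E
```

```text
clock: 13.8
tool_pos: [0.4469, 0.1022, 0.0673]
ee_rot: [0.245, 3.13, -0.0]
force: [-0.4, -0.3, -0.7]
opening: 0.0231
grasp_force: 39.8
t13.80 tcp [446.9 102.2  67.3] x [-0.988  0.155 -0.002] y [0.155 0.988 0.   ] zz-1.000 q [ 0.09  0.27 -0.53  0.77 -0.    0.24] open23.1 g40
dx 0.07 dy 0.12 dz 5.33 turn -0.1 (yaw now 171.1)
```

View pics/w6.png

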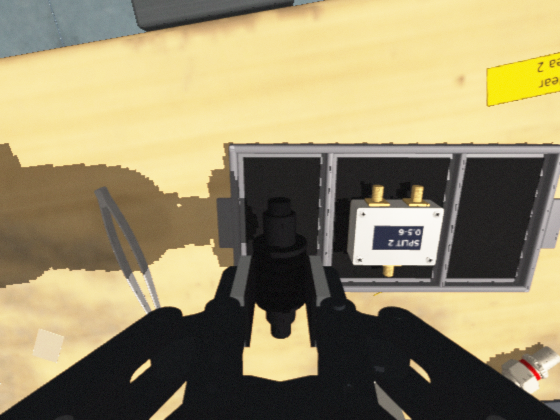

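The attenuator hangs centred over the -y outer pocket (floor u 243 to 323, part at about 280), and the finger is clear of the splitter.

```bash
python3 -m jog '{"moves":[{"hand":-1,"dx":0,"dy":0.1,"dz":2,"turn":0},{"hand":-1,"dx":0,"dy":0,"dz":1.5,"turn":0},{"hand":-1,"dx":0,"dy":0,"dz":1,"turn":0},{"hand":-1,"dx":0,"dy":0,"dz":0.6,"turn":0},{"hand":-1,"dx":0,"dy":0,"dz":0.2,"turn":0},{"hand":-1,"dx":0,"dy":0,"dz":0,"turn":0},{"hand":-1,"dx":0,"dy":0,"dz":0,"turn":0}]}'
python3 - <<'E'
from h import *
plan(446.5,103.5,13.8,171.2)
E
```

```text
clock: 14.55
tool_pos: [0.4464, 0.1035, 0.0142]
ee_rot: [0.243, 3.131, 0.0]
force: [-0.4, -0.1, -0.2]
opening: 0.0232
grasp_force: 39.8
t14.55 tcp [446.4 103.5  14.2] x [-0.988  0.154 -0.001] y [0.154 0.988 0.   ] zz-1.000 q [ 0.09  0.34 -0.59  0.63 -0.    0.24] open23.2 g40
dx -0.01 dy -0.00 dz 0.04 turn -0.1 (yaw now 171.1)
```

```bash
python3 -m jog '{"moves":[{"hand":-1,"dx":0,"dy":0,"dz":0.1,"turn":0},{"hand":-1,"dx":0,"dy":0,"dz":0,"turn":0},{"hand":-0.15,"dx":0,"dy":0,"dz":0,"turn":0},{"hand":-0.15,"dx":0,"dy":0,"dz":0,"turn":0},{"hand":-0.15,"dx":0,"dy":0,"dz":0,"turn":0},{"hand":-0.15,"dx":0,"dy":0,"dz":0,"turn":0},{"hand":-0.15,"dx":0,"dy":0,"dz":-1,"turn":0},{"hand":-0.15,"dx":0,"dy":0,"dz":-3,"turn":0},{"hand":-0.15,"dx":0,"dy":0,"dz":-4,"turn":0},{"hand":1,"dx":0,"dy":0,"dz":-4,"turn":0},{"hand":1,"dx":0,"dy":0,"dz":0,"turn":0}]}'
python3 - <<'E'
from h import *
plan(591.5,-262.1,115,77.4)
w=read_camera("wrist");cv2.imwrite("pics/w7.png",w["frame"])
E
```

```text
clock: 15.65
tool_pos: [0.4501, 0.104, 0.1387]
ee_rot: [0.242, 3.122, 0.003]
force: [0.9, -0.3, 0.1]
opening: 0.0642
grasp_force: 0.0
t15.65 tcp [450.1 104.  138.7] x [-0.988  0.154 -0.01 ] y [0.154 0.988 0.003] zz-1.000 q [ 0.09  0.2  -0.42  0.95 -0.    0.24] open64.2 g0
dx -19.58 dy -34.00 dz 2.49 turn 93.7 (yaw now 171.1)
```

View pics/w7.png

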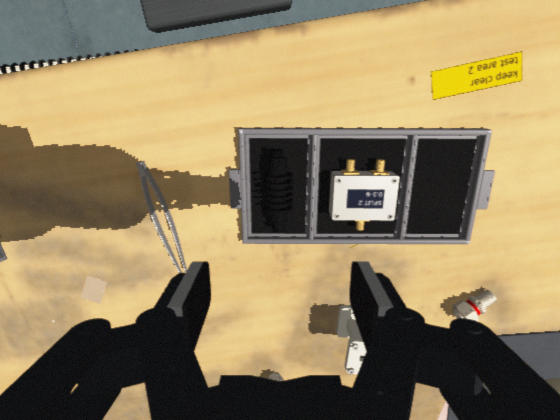

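The attenuator lies in the left pocket at (273,185), centred between its rims. Next is the long connector.

```bash
python3 -m jog '{"moves":[{"hand":1,"dx":-2.45,"dy":-4.25,"dz":0,"turn":0},{"hand":1,"dx":-2.45,"dy":-4.25,"dz":0,"turn":0},{"hand":1,"dx":-2.45,"dy":-4.25,"dz":0,"turn":0},{"hand":1,"dx":-2.45,"dy":-4.25,"dz":0,"turn":0},{"hand":1,"dx":-2.45,"dy":-4.25,"dz":0,"turn":0},{"hand":1,"dx":-2.45,"dy":-4.25,"dz":0,"turn":0},{"hand":1,"dx":-2.45,"dy":-4.25,"dz":0,"turn":0},{"hand":1,"dx":-2.45,"dy":-4.25,"dz":0,"turn":0}]}' && python3 -m jog '{"moves":[{"hand":1,"dx":0,"dy":0,"dz":0.3,"turn":8.5},{"hand":1,"dx":0,"dy":0,"dz":0.3,"turn":8.5},{"hand":1,"dx":0,"dy":0,"dz":0.3,"turn":8.5},{"hand":1,"dx":0,"dy":0,"dz":0.3,"turn":8.5},{"hand":1,"dx":0,"dy":0,"dz":0.3,"turn":8.5},{"hand":1,"dx":0,"dy":0,"dz":0.3,"turn":8.5},{"hand":1,"dx":0,"dy":0,"dz":0.3,"turn":8.5},{"hand":1,"dx":0,"dy":0,"dz":0.3,"turn":8.5},{"hand":1,"dx":0,"dy":0,"dz":0,"turn":8.5},{"hand":1,"dx":0,"dy":0,"dz":0,"turn":8.5},{"hand":1,"dx":0,"dy":0,"dz":0,"turn":8.5},{"hand":1,"dx":0,"dy":0,"dz":0,"turn":0}]}'
python3 - <<'E'
from h import *
w=read_camera("wrist");cv2.imwrite("pics/w8.png",w["frame"])
hsv=cv2.cvtColor(w["frame"],cv2.COLOR_BGR2HSV)
m=(hsv[...,1]<60)&(hsv[...,2]>90)|((hsv[...,0]>95)&(hsv[...,0]<125)&(hsv[...,1]>90))
r=rect(w,m,.011,proj(w,[.5915,-.262,.011])[0]);print(r[:2])
plan(r[0][0],r[0][1],8,r[0][4]%180)
E
```

```text
clock: 16.5
tool_pos: [0.5866, -0.2641, 0.1313]
ee_rot: [-0.243, -3.13, -0.002]
force: [0.7, 0.4, -0.7]
opening: 0.0856
grasp_force: 0.0
clock: 17.7
tool_pos: [0.5861, -0.262, 0.1073]
ee_rot: [-2.445, -1.968, 0.002]
force: [0.3, -0.7, 0.2]
opening: 0.0856
grasp_force: 0.0
(array([ 592.7, -261.3,   62. ,   23.7,   77.3]), np.int32(1796))
t17.75 tcp [ 586.3 -262.2  107.5] x [0.211 0.977 0.001] y [ 0.977 -0.211 -0.002] zz-1.000 q [-0.52  0.57  0.07  1.07 -0.    1.26] open85.3 g0
dx 0.21 dy 0.63 dz 9.95 turn 0.5 (yaw now 77.8)
```

View pics/w8.png

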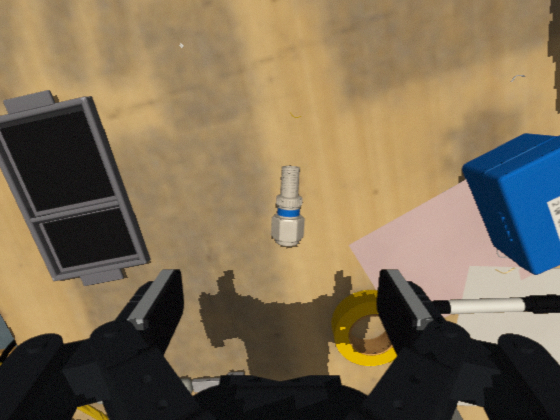

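The connector's hex nut is at (288,231), its blue band at (289,212) and its thin end at (290,170). I'll grip the nut. The tape ring at (370,330) is clear.

Run:
```python
from h import *
w=read_camera("wrist")
W=cast(w,[(288,231),(290,166),(288,247),(273,231),(304,231)],.011)*1000;print(W.round(1))
plan(*W[0][:2],8,77.3)
```

```text
[[ 589.  -280.4   11. ]
 [ 600.6 -231.4   11. ]
 [ 586.3 -293.5   11. ]
 [ 577.8 -278.    11. ]
 [ 601.  -283.    11. ]]
t17.80 tcp [ 586.4 -262.2  107.8] x [0.211 0.977 0.   ] y [ 0.977 -0.211 -0.002] zz-1.000 q [-0.52  0.57  0.07  1.07 -0.    1.26] open85.4 g0
dx -1.73 dy 0.66 dz 9.98 turn 0.5 (yaw now 77.8)
```

```bash
python3 -m jog '{"moves":[{"hand":0.3,"dx":-1.7,"dy":0.7,"dz":1,"turn":0.5},{"hand":0.3,"dx":0,"dy":0,"dz":3,"turn":0},{"hand":0.3,"dx":0,"dy":0,"dz":3,"turn":0},{"hand":0.3,"dx":0,"dy":0,"dz":2,"turn":0},{"hand":0.3,"dx":0,"dy":0,"dz":1.1,"turn":0},{"hand":0.3,"dx":0,"dy":0,"dz":0,"turn":0},{"hand":-1,"dx":0,"dy":0,"dz":0,"turn":0},{"hand":-1,"dx":0,"dy":0,"dz":0,"turn":0},{"hand":-1,"dx":0,"dy":0,"dz":0,"turn":0},{"hand":-1,"dx":0,"dy":0,"dz":0,"turn":0},{"hand":-1,"dx":0,"dy":0,"dz":0,"turn":0},{"hand":-1,"dx":0,"dy":0,"dz":0,"turn":0}]}' 40
python3 - <<'E'
from h import *
st()
E
```

```text
clock: 19.0
tool_pos: [0.5914, -0.2817, 0.0092]
ee_rot: [2.454, 1.957, 0.001]
force: [-0.0, -1.6, 6.7]
opening: 0.0222
grasp_force: 39.2
t19.00 tcp [ 591.4 -281.7    9.2] x [ 0.223  0.975 -0.002] y [ 0.975 -0.223  0.003] zz-1.000 q [-0.54  0.67 -0.03  0.87 -0.    1.25] open22.2 g39
```

```bash
python3 -m jog '{"moves":[{"hand":-1,"dx":0,"dy":0,"dz":-2,"turn":0},{"hand":-1,"dx":0,"dy":0,"dz":-4,"turn":0},{"hand":-1,"dx":0,"dy":0,"dz":-4,"turn":-8.5},{"hand":-1,"dx":0,"dy":0,"dz":0,"turn":-8.5},{"hand":-1,"dx":0,"dy":0,"dz":0,"turn":-8.5},{"hand":-1,"dx":0,"dy":0,"dz":0,"turn":-8.5},{"hand":-1,"dx":0,"dy":0,"dz":0,"turn":-8.5},{"hand":-1,"dx":0,"dy":0,"dz":0,"turn":-8.5},{"hand":-1,"dx":0,"dy":0,"dz":0,"turn":-8.5},{"hand":-1,"dx":0,"dy":0,"dz":0,"turn":-8.5},{"hand":-1,"dx":0,"dy":0,"dz":0,"turn":-8.5},{"hand":-1,"dx":0,"dy":0,"dz":0,"turn":-8.5}]}' && python3 -m jog '{"moves":[{"hand":-1,"dx":0,"dy":0,"dz":0,"turn":-8.5},{"hand":-1,"dx":0,"dy":0,"dz":0,"turn":0},{"hand":-1,"dx":0,"dy":0,"dz":0,"turn":0}]}'
python3 - <<'E'
from h import *
plan(487.7,236.6,60,171.2)
E
```

```text
clock: 20.2
tool_pos: [0.5897, -0.28, 0.1071]
ee_rot: [-0.477, -3.104, -0.002]
force: [0.7, -0.8, 0.5]
opening: 0.022
grasp_force: 38.9
clock: 20.5
tool_pos: [0.59, -0.2803, 0.1074]
ee_rot: [-0.261, -3.13, -0.001]
force: [-0.2, -0.0, -0.5]
opening: 0.022
grasp_force: 38.9
t20.50 tcp [ 590.  -280.3  107.4] x [-0.986  0.165  0.001] y [0.165 0.986 0.001] zz-1.000 q [-0.54  0.59  0.1   1.08  0.   -0.37] open22.0 g39
dx 18.63 dy 49.28 dz 4.78 turn -0.7 (yaw now 170.5)
```

```bash
python3 -m jog '{"moves":[{"hand":-1,"dx":1.69,"dy":4.48,"dz":0,"turn":-0.7},{"hand":-1,"dx":1.69,"dy":4.48,"dz":0,"turn":0},{"hand":-1,"dx":1.69,"dy":4.48,"dz":0,"turn":0},{"hand":-1,"dx":1.69,"dy":4.48,"dz":0,"turn":0},{"hand":-1,"dx":1.69,"dy":4.48,"dz":0,"turn":0},{"hand":-1,"dx":1.69,"dy":4.48,"dz":0,"turn":0},{"hand":-1,"dx":1.69,"dy":4.48,"dz":0,"turn":0},{"hand":-1,"dx":1.69,"dy":4.48,"dz":0,"turn":0},{"hand":-1,"dx":1.69,"dy":4.48,"dz":0,"turn":0},{"hand":-1,"dx":1.69,"dy":4.48,"dz":0,"turn":0},{"hand":-1,"dx":1.69,"dy":4.48,"dz":0,"turn":0},{"hand":-1,"dx":0,"dy":0,"dz":2,"turn":0}]}' && python3 -m jog '{"moves":[{"hand":-1,"dx":0,"dy":0,"dz":2,"turn":0},{"hand":-1,"dx":0,"dy":0,"dz":0,"turn":0},{"hand":-1,"dx":0,"dy":0,"dz":0,"turn":0}]}'
python3 - <<'E'
from h import *
plan(487.7,236.6,12.3,171.2)
w=read_camera("wrist");cv2.imwrite("pics/w9.png",w["frame"])
E
```

```text
clock: 21.7
tool_pos: [0.482, 0.2409, 0.0901]
ee_rot: [0.229, 3.128, 0.008]
force: [0.9, -0.8, -0.8]
opening: 0.0221
grasp_force: 39.0
clock: 22.0
tool_pos: [0.4807, 0.2344, 0.0677]
ee_rot: [-0.239, -3.131, 0.001]
force: [0.1, -0.3, 0.1]
opening: 0.0217
grasp_force: 39.0
t22.00 tcp [480.7 234.4  67.7] x [-0.988  0.152  0.001] y [ 0.152  0.988 -0.001] zz-1.000 q [ 0.33  0.41 -0.32  0.85  0.    0.49] open21.7 g39
dx -0.66 dy 0.33 dz 5.54 turn 0.1 (yaw now 171.3)
```

View pics/w9.png

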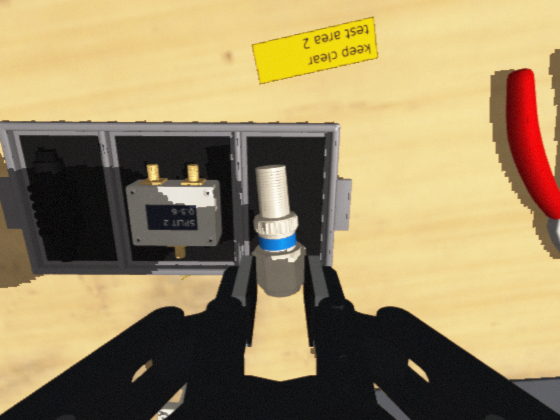

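The long connector hangs over the right-hand pocket (u 245 to 325), thin end toward the robot and aligned with the tray.

```bash
python3 -m jog '{"moves":[{"hand":-1,"dx":-0.7,"dy":0.3,"dz":1.5,"turn":0},{"hand":-1,"dx":0,"dy":0,"dz":1.5,"turn":0},{"hand":-1,"dx":0,"dy":0,"dz":1.2,"turn":0},{"hand":-1,"dx":0,"dy":0,"dz":0.8,"turn":0},{"hand":-1,"dx":0,"dy":0,"dz":0.3,"turn":0},{"hand":-1,"dx":0,"dy":0,"dz":0.1,"turn":0},{"hand":-1,"dx":0,"dy":0,"dz":0,"turn":0},{"hand":-1,"dx":0,"dy":0,"dz":0,"turn":0}]}'
python3 - <<'E'
from h import *
plan(487.7,236.6,12.3,171.2)
E
```

```text
clock: 22.85
tool_pos: [0.4891, 0.2367, 0.0143]
ee_rot: [0.237, 3.132, 0.001]
force: [-0.0, -0.3, -0.7]
opening: 0.0217
grasp_force: 39.0
t22.85 tcp [489.1 236.7  14.3] x [-0.989  0.151 -0.001] y [0.15  0.989 0.   ] zz-1.000 q [ 0.33  0.48 -0.36  0.73 -0.    0.49] open21.7 g39
dx 0.14 dy -0.03 dz 0.20 turn 0.1 (yaw now 171.3)
```

```bash
python3 -m jog '{"moves":[{"hand":-1,"dx":0,"dy":0,"dz":0.2,"turn":0},{"hand":-1,"dx":0,"dy":0,"dz":0.05,"turn":0},{"hand":-1,"dx":0,"dy":0,"dz":0,"turn":0},{"hand":-0.15,"dx":0,"dy":0,"dz":0,"turn":0},{"hand":-0.15,"dx":0,"dy":0,"dz":0,"turn":0},{"hand":-0.15,"dx":0,"dy":0,"dz":0,"turn":0},{"hand":-0.15,"dx":0,"dy":0,"dz":0,"turn":0},{"hand":-0.15,"dx":0,"dy":0,"dz":-1,"turn":0},{"hand":-0.15,"dx":0,"dy":0,"dz":-3,"turn":0},{"hand":-0.15,"dx":0,"dy":0,"dz":-4,"turn":0},{"hand":1,"dx":0,"dy":0,"dz":-4,"turn":0},{"hand":1,"dx":0,"dy":0,"dz":-1,"turn":0}]}'
python3 - <<'E'
from h import *
w=read_camera("wrist");cv2.imwrite("pics/w10.png",w["frame"])
E
```

```text
clock: 24.05
tool_pos: [0.4916, 0.2376, 0.1468]
ee_rot: [0.236, 3.125, 0.005]
force: [0.0, -0.2, 0.6]
opening: 0.0643
grasp_force: 0.0
```

View pics/w10.png

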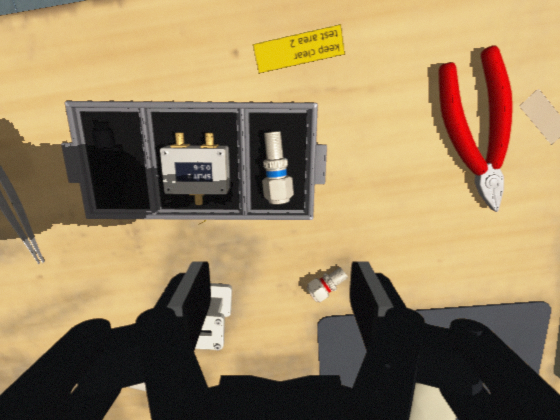

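The long connector lies flat in the right pocket at (277,170), the splitter at (195,170) and the attenuator at (105,155), all clear of the rims. The short connector is at (325,283), nut at lower left. Next is the waveguide, whose flange I'll measure from a hover.

```bash
python3 -m jog '{"moves":[{"hand":1,"dx":-3.6,"dy":-2.2,"dz":0,"turn":0},{"hand":1,"dx":-3.6,"dy":-2.2,"dz":0,"turn":0},{"hand":1,"dx":-3.6,"dy":-2.2,"dz":0,"turn":0},{"hand":1,"dx":0,"dy":0,"dz":0,"turn":0},{"hand":1,"dx":0,"dy":0,"dz":0,"turn":0}]}'
python3 - <<'E'
from h import *
st()
w=read_camera("wrist");f=w["frame"];hsv=cv2.cvtColor(f,cv2.COLOR_BGR2HSV)
p=proj(w,[.588,.155,.052])[0];print(p)
for th in (120,160,190,205,220,235):
    m=(hsv[...,1]<45)&(hsv[...,2]>th)
    try:
        r=rect(w,m,.052,p);print(th,r[:2],np.argwhere(r[2]).min(0),np.argwhere(r[2]).max(0))
    except Exception as e: print(th,e)
u,v=int(p[0]),int(p[1]);print(hsv[v-40:v+44:4,u-36:u+40:4,2])
E
```

```text
clock: 24.6
tool_pos: [0.585, 0.1543, 0.1398]
ee_rot: [-0.24, -3.13, 0.0]
force: [-1.1, 0.4, 0.1]
opening: 0.0857
grasp_force: 0.0
t24.60 tcp [585.  154.3 139.8] x [-0.988  0.152  0.003] y [ 0.152  0.988 -0.   ] zz-1.000 q [ 0.15  0.48 -0.    1.09  0.    0.31] open85.7 g0
[281.17282835 216.5563821 ]
120 (array([590.8, 157.6,  33.7,  32.9, -12.8]), np.int32(1511)) [197 262] [241 309]
160 (array([590.9, 157.6,  33.5,  32.9, -12.9]), np.int32(1427)) [197 262] [241 309]
190 (array([591. , 157.6,  33.4,  32.9, -13.2]), np.int32(1309)) [197 262] [241 309]
205 (array([591.1, 157.8,  32.9,  32.1, -12.8]), np.int32(1201)) [198 263] [241 309]
220 (array([591.4, 158.8,  32.4,  29.8, -12.9]), np.int32(1062)) [198 266] [241 308]
235 (array([579.9, 250. ,   9.5,   8.1,  28.6]), np.int32(145)) [179 405] [195 418]
[[172 161 161 166 162 164 165 170 170 163 161 159 158 165 174 175 177 170
  167]
 [ 87  84 135 155 146  87  88 145 160 159 166 170 169 170 173 173 171 179
  175]
 [ 73  68  74  69  70  73 128 130 130 222 224 223 211 207 177 173 176 173
  177]
 [ 73  72  69  71  74  81  99 102 100 197 226 2
[... 711 characters left out ...]
 223 219 222 194 141 123 226 226 228 184 189
  199]
 [165 164 168 163 133 219 222 225 225 225 224 222 226 225 225 227 191 200
  207]
 [160 155 160 163 140 117 201 224 226 223 226 224 224 225 225 227 196 198
  202]
 [156 152 164 164 158 158 193 223 224 225 222 224 224 114 191 197 194 196
  197]
 [162 156 159 161 167 174 177 201 221 223 222 225 223 135 163 196 199 200
  203]
 [163 159 161 160 161 173 167 166 166 165 167 167 168 180 196 194 201 202
  207]
 [170 166 169 164 165 166 166 179 170 166 163 174 177 185 196 201 209 204
  209]
 [168 165 169 170 164 167 164 171 170 175 172 175 182 193 204 207 208 209
  206]
 [165 165 164 171 165 164 167 167 171 174 170 175 181 194 203 203 204 205
  203]]
```

```bash
python3 -m jog '{"moves":[{"hand":0.7,"dx":-0.5,"dy":0.4,"dz":1,"turn":4.1},{"hand":0.7,"dx":0,"dy":0,"dz":3,"turn":0},{"hand":0.7,"dx":0,"dy":0,"dz":3,"turn":0},{"hand":0.7,"dx":0,"dy":0,"dz":2.5,"turn":0},{"hand":0.7,"dx":0,"dy":0,"dz":1.3,"turn":0},{"hand":0.7,"dx":0,"dy":0,"dz":0,"turn":0},{"hand":-1,"dx":0,"dy":0,"dz":0,"turn":0},{"hand":-1,"dx":0,"dy":0,"dz":0,"turn":0},{"hand":-1,"dx":0,"dy":0,"dz":0,"turn":0},{"hand":-1,"dx":0,"dy":0,"dz":0,"turn":0},{"hand":-1,"dx":0,"dy":0,"dz":0,"turn":0},{"hand":-1,"dx":0,"dy":0,"dz":0,"turn":0}]}' 40
python3 - <<'E'
from h import *
st()
E
```

```text
clock: 25.85
tool_pos: [0.5924, 0.1584, 0.0351]
ee_rot: [0.349, 3.119, 0.001]
force: [-1.0, -0.5, 7.0]
opening: 0.0327
grasp_force: 39.8
t25.85 tcp [592.4 158.4  35.1] x [-0.975  0.221 -0.003] y [0.221 0.975 0.001] zz-1.000 q [ 0.16  0.57 -0.14  0.86  0.    0.38] open32.7 g40
```

```bash
python3 -m jog '{"moves":[{"hand":-1,"dx":0,"dy":0,"dz":-2,"turn":0},{"hand":-1,"dx":0,"dy":0,"dz":-3,"turn":0},{"hand":-1,"dx":0,"dy":0,"dz":-3,"turn":0},{"hand":-1,"dx":0.96,"dy":-3,"dz":0,"turn":0},{"hand":-1,"dx":0.96,"dy":-5,"dz":0,"turn":0},{"hand":-1,"dx":0.96,"dy":-5,"dz":0,"turn":0},{"hand":-1,"dx":0.96,"dy":-5,"dz":0,"turn":0},{"hand":-1,"dx":0.96,"dy":-5,"dz":0,"turn":0},{"hand":-1,"dx":0.96,"dy":-5,"dz":0,"turn":0},{"hand":-1,"dx":0.96,"dy":-5,"dz":0,"turn":0},{"hand":-1,"dx":0.96,"dy":-4,"dz":0,"turn":0}]}' && python3 -m jog '{"moves":[{"hand":-1,"dx":0,"dy":0,"dz":0,"turn":-6.6},{"hand":-1,"dx":0,"dy":0,"dz":0,"turn":-6.6},{"hand":-1,"dx":0,"dy":0,"dz":0,"turn":0},{"hand":-1,"dx":0,"dy":0,"dz":0,"turn":0}]}'
python3 - <<'E'
from h import *
plan(433.5,-194,38.5,180.4)
w=read_camera("wrist");cv2.imwrite("pics/w11.png",w["frame"])
hsv=cv2.cvtColor(w["frame"],cv2.COLOR_BGR2HSV)
for n,p in (("sq",(.42,-.194)),("nar",(.42,-.256))):
    q=proj(w,[*p,.003])[0];print(n,q,rect(w,hsv[...,2]<60,.003,q,400)[:2])
c=read_camera("top");hsv=cv2.cvtColor(c["frame"],cv2.COLOR_BGR2HSV)
print(rect(c,(hsv[...,1]<60)&(hsv[...,2]>50)&(hsv[...,2]<160),.009,(375,255),300)[:2])
E
```

```text
clock: 26.95
tool_pos: [0.4356, -0.183, 0.1138]
ee_rot: [0.351, 3.121, -0.001]
force: [2.0, 0.5, -1.3]
opening: 0.0325
grasp_force: 40.2
clock: 27.35
tool_pos: [0.4366, -0.1807, 0.1134]
ee_rot: [-0.008, 3.141, -0.0]
force: [-0.6, -0.1, -0.5]
opening: 0.0331
grasp_force: 40.3
t27.35 tcp [ 436.6 -180.7  113.4] x [-1.    -0.005 -0.   ] y [-0.005  1.    -0.   ] zz-1.000 q [-0.53  0.25 -0.42  0.9  -0.   -0.53] open33.1 g40
dx 0.32 dy -1.33 dz 7.49 turn -0.1 (yaw now -179.7)
sq [262.55195939 182.68263015] (array([ 431.2, -226.5,  136.2,   68.7,   88.4]), np.int32(10294))
nar [182.47755667 182.13591334] (array([ 431.2, -226.5,  136.2,   68.7,   88.4]), np.int32(10294))
(array([ 558. , -495.2,  581.7,  355. ,  -43. ]), np.int32(10350))
```

```bash
python3 -m jog '{"moves":[{"hand":-1,"dx":0.4,"dy":-1.3,"dz":2,"turn":0},{"hand":-1,"dx":0,"dy":0,"dz":2,"turn":0},{"hand":-1,"dx":0,"dy":0,"dz":1.5,"turn":0},{"hand":-1,"dx":0,"dy":0,"dz":1,"turn":0},{"hand":-1,"dx":0,"dy":0,"dz":0.6,"turn":0},{"hand":-1,"dx":0,"dy":0,"dz":0.3,"turn":0},{"hand":-1,"dx":0,"dy":0,"dz":0,"turn":0},{"hand":-1,"dx":0,"dy":0,"dz":0,"turn":0}]}'
python3 - <<'E'
from h import *
plan(433,-194,38.1,180.4)
E
```

```text
clock: 28.25
tool_pos: [0.4332, -0.194, 0.0399]
ee_rot: [-0.012, 3.141, -0.001]
force: [-0.3, -0.4, -0.3]
opening: 0.0325
grasp_force: 40.3
t28.25 tcp [ 433.2 -194.    39.9] x [-1.    -0.008 -0.001] y [-0.008  1.    -0.001] zz-1.000 q [-0.55  0.33 -0.52  0.72 -0.   -0.56] open32.5 g40
dx 0.02 dy -0.00 dz 0.18 turn 0.0 (yaw now -179.6)
```

```bash
python3 -m jog '{"moves":[{"hand":-1,"dx":0,"dy":0,"dz":0.15,"turn":0},{"hand":-1,"dx":0,"dy":0,"dz":0.08,"turn":0},{"hand":-1,"dx":0,"dy":0,"dz":0,"turn":0},{"hand":-1,"dx":0,"dy":0,"dz":0,"turn":0}]}'; python3 -m jog '{"moves":[{"hand":0.4,"dx":0,"dy":0,"dz":0,"turn":0},{"hand":0.4,"dx":0,"dy":0,"dz":0,"turn":0},{"hand":0.4,"dx":0,"dy":0,"dz":0,"turn":0},{"hand":0.4,"dx":0,"dy":0,"dz":0,"turn":0},{"hand":0.4,"dx":0,"dy":0,"dz":-2,"turn":0},{"hand":0.4,"dx":0,"dy":0,"dz":-4,"turn":0},{"hand":0.4,"dx":0,"dy":0,"dz":-4,"turn":0},{"hand":1,"dx":0,"dy":0,"dz":-1,"turn":0},{"hand":1,"dx":0,"dy":0,"dz":0,"turn":0}]}'
python3 - <<'E'
from h import *
w=read_camera("wrist");hsv=cv2.cvtColor(w["frame"],cv2.COLOR_BGR2HSV);cv2.imwrite("pics/w12.png",w["frame"])
q=proj(w,[.433,-.194,.055])[0];print(q)
for th in(120,160,190): print(rect(w,(hsv[...,1]<45)&(hsv[...,2]>th),.055,q)[:2])
plan(587,266,115)
c=read_camera("top");hsv=cv2.cvtColor(c["frame"],cv2.COLOR_BGR2HSV)
m=(hsv[...,1]<60)&(hsv[...,2]>110)
print(rect(c,m,.011,(168,192))[:2])
E
```

```text
clock: 28.65
tool_pos: [0.4335, -0.1942, 0.0381]
ee_rot: [-0.012, 3.14, -0.002]
force: [-0.4, 1.1, 5.6]
opening: 0.033
grasp_force: 41.0
clock: 29.55
tool_pos: [0.4342, -0.1946, 0.1488]
ee_rot: [-0.012, 3.138, -0.004]
force: [0.3, -1.5, -0.8]
opening: 0.0851
grasp_force: 0.0
[280.77647358 207.88609748]
(array([ 432.3, -195.7,   34. ,   33.4,  -89.4]), np.int32(1473))
(array([ 432.7, -195.8,   33.6,   32.7,  -89.4]), np.int32(1342))
(array([ 432.3, -195.5,   32.6,   31.9,  -89.4]), np.int32(1177))
t29.60 tcp [ 433.1 -193.9  147.1] x [-1.    -0.008 -0.001] y [-0.008  1.    -0.001] zz-1.000 q [-0.55  0.22 -0.36  0.99 -0.   -0.56] open85.3 g0
dx -15.74 dy 45.88 dz 3.19 
(array([591.6, 261.3,  16.5,  12.8,  19.6]), np.int32(35))
```

```bash
python3 -m jog '{"moves":[{"hand":1,"dx":-1.57,"dy":4.59,"dz":0,"turn":0},{"hand":1,"dx":-1.57,"dy":4.59,"dz":0,"turn":0},{"hand":1,"dx":-1.57,"dy":4.59,"dz":0,"turn":0},{"hand":1,"dx":-1.57,"dy":4.59,"dz":0,"turn":0},{"hand":1,"dx":-1.57,"dy":4.59,"dz":0,"turn":0},{"hand":1,"dx":-1.57,"dy":4.59,"dz":0,"turn":0},{"hand":1,"dx":-1.57,"dy":4.59,"dz":0,"turn":0},{"hand":1,"dx":-1.57,"dy":4.59,"dz":0,"turn":0},{"hand":1,"dx":-1.57,"dy":4.59,"dz":0,"turn":0},{"hand":1,"dx":-1.57,"dy":4.59,"dz":0,"turn":0}]}' && python3 -m jog '{"moves":[{"hand":1,"dx":0,"dy":0,"dz":0.5,"turn":8.5},{"hand":1,"dx":0,"dy":0,"dz":0.5,"turn":8.5},{"hand":1,"dx":0,"dy":0,"dz":0.5,"turn":8.5},{"hand":1,"dx":0,"dy":0,"dz":0.5,"turn":8.5},{"hand":1,"dx":0,"dy":0,"dz":0.5,"turn":8.5},{"hand":1,"dx":0,"dy":0,"dz":0.5,"turn":8.5},{"hand":1,"dx":0,"dy":0,"dz":0,"turn":8.5},{"hand":1,"dx":0,"dy":0,"dz":0,"turn":0},{"hand":1,"dx":0,"dy":0,"dz":0,"turn":0}]}'
python3 - <<'E'
from h import *
st()
w=read_camera("wrist");f=w["frame"];hsv=cv2.cvtColor(f,cv2.COLOR_BGR2HSV);cv2.imwrite("pics/w13.png",f)
q=proj(w,[.588,.264,.01])[0];print(q)
for sv in((50,90),(60,100),(70,110)):
    m=(hsv[...,1]<sv[0])&(hsv[...,2]>sv[1])|((hsv[...,0]<8)|(hsv[...,0]>172))&(hsv[...,1]>120)
    r=rect(w,m,.01,q);ii=np.argwhere(r[2]);print(r[:2],ii.min(0),ii.max(0))
M=r[2]
# width profile along long axis, world mm
W=cast(w,np.argwhere(M)[:,::-1],.01)[:,:2]*1000;a=np.radians(r[0][4]%180);L=np.array([np.cos(a),np.sin(a)]);N=np.array([-L[1],L[0]])
D=W-r[0][:2]
for s in range(-21,21,3):
    k=(D@L>=s)&(D@L<s+3)
    if k.any(): print(s,(D@N)[k].min().round(1),(D@N)[k].max().round(1))
x,y=int(q[0]),int(q[1])
cv2.imwrite("pics/crop2.png",cv2.resize(f[y-60:y+60,x-80:x+80],None,fx=5,fy=5,interpolation=cv2.INTER_CUBIC))
E
```

```text
clock: 30.65
tool_pos: [0.585, 0.268, 0.144]
ee_rot: [0.012, -3.138, 0.003]
force: [1.1, -0.5, -0.5]
opening: 0.0854
grasp_force: 0.0
clock: 31.55
tool_pos: [0.5851, 0.2661, 0.1151]
ee_rot: [-1.543, -2.734, 0.004]
force: [0.4, -0.2, 0.3]
opening: 0.0856
grasp_force: 0.0
t31.55 tcp [585.1 266.1 115.1] x [-0.517  0.856  0.001] y [ 0.856  0.517 -0.003] zz-1.000 q [ 0.33  0.57  0.08  1.09 -0.    1.36] open85.6 g0
[281.38887553 209.81596185]
(array([591.2, 259.4,  21.8,  19.2,  23.8]), np.int32(498)) [204 268] [228 296]
(array([586.5, 269. ,  40.6,  22.5, -65.7]), np.int32(996)) [178 267] [228 296]
(array([585.4, 268.4,  40.4,  22.8, -58.7]), np.int32(1024)) [178 267] [228 296]
-21 -7.5 7.5
-18 -10.7 9.8
-15 -11.4 11.4
-12 -11.4 11.4
-9 -11.3 11.3
-6 -8.2 10.5
-3 -8.2 6.6
0 -10.4 6.5
3 -9.6 6.5
6 -7.3 5.7
9 -8.1 3.4
12 -8.0 2.6
15 -8.7 2.6
18 -8.7 1.9
```

```bash
python3 -m jog '{"moves":[{"hand":0.3,"dx":-1,"dy":0.15,"dz":1,"turn":5.9},{"hand":0.3,"dx":0,"dy":0,"dz":3,"turn":0},{"hand":0.3,"dx":0,"dy":0,"dz":3,"turn":0},{"hand":0.3,"dx":0,"dy":0,"dz":2.5,"turn":0},{"hand":0.3,"dx":0,"dy":0,"dz":1,"turn":0},{"hand":0.3,"dx":0,"dy":0,"dz":0.3,"turn":0},{"hand":0.3,"dx":0,"dy":0,"dz":0,"turn":0},{"hand":0.3,"dx":0,"dy":0,"dz":0,"turn":0}]}' 40
python3 - <<'E'
from h import *
plan(591.6,258.2,6.5,115.2)
E
```

```text
clock: 32.4
tool_pos: [0.5939, 0.2591, 0.0105]
ee_rot: [1.685, 2.649, 0.003]
force: [0.7, -0.0, 0.1]
opening: 0.0556
grasp_force: 0.0
t32.40 tcp [593.9 259.1  10.5] x [-0.424  0.906 -0.   ] y [0.906 0.424 0.003] zz-1.000 q [ 0.31  0.66 -0.05  0.86 -0.    1.45] open55.6 g0
dx 0.02 dy -0.25 dz 0.40 turn -0.1 (yaw now 115.1)
```

```bash
python3 -m jog '{"moves":[{"hand":0.3,"dx":0,"dy":-0.2,"dz":0.35,"turn":0},{"hand":0.3,"dx":0,"dy":0,"dz":0,"turn":0},{"hand":-1,"dx":0,"dy":0,"dz":0,"turn":0},{"hand":-1,"dx":0,"dy":0,"dz":0,"turn":0},{"hand":-1,"dx":0,"dy":0,"dz":0,"turn":0},{"hand":-1,"dx":0,"dy":0,"dz":0,"turn":0},{"hand":-1,"dx":0,"dy":0,"dz":0,"turn":0},{"hand":-1,"dx":0,"dy":0,"dz":0,"turn":0}]}' 40
python3 - <<'E'
from h import *
st()
E
```

```text
clock: 33.2
tool_pos: [0.591, 0.2578, 0.0059]
ee_rot: [1.687, 2.65, 0.0]
force: [-1.0, -0.9, 4.5]
opening: 0.0205
grasp_force: 39.1
t33.20 tcp [591.  257.8   5.9] x [-0.423  0.906 -0.   ] y [0.906 0.423 0.   ] zz-1.000 q [ 0.31  0.66 -0.06  0.85 -0.    1.45] open20.5 g39
```

```bash
python3 -m jog '{"moves":[{"hand":-1,"dx":0,"dy":0,"dz":-2,"turn":0},{"hand":-1,"dx":0,"dy":0,"dz":-4,"turn":0},{"hand":-1,"dx":0,"dy":0,"dz":-4,"turn":-7},{"hand":-1,"dx":0,"dy":0,"dz":-1,"turn":-7},{"hand":-1,"dx":0,"dy":0,"dz":0,"turn":-7},{"hand":-1,"dx":0,"dy":0,"dz":0,"turn":-7},{"hand":-1,"dx":0,"dy":0,"dz":0,"turn":-7}]}' && python3 -m jog '{"moves":[{"hand":-1,"dx":-1.23,"dy":-4.72,"dz":0,"turn":0},{"hand":-1,"dx":-1.23,"dy":-4.72,"dz":0,"turn":0},{"hand":-1,"dx":-1.23,"dy":-4.72,"dz":0,"turn":0},{"hand":-1,"dx":-1.23,"dy":-4.72,"dz":0,"turn":0},{"hand":-1,"dx":-1.23,"dy":-4.72,"dz":0,"turn":0},{"hand":-1,"dx":-1.23,"dy":-4.72,"dz":0,"turn":0},{"hand":-1,"dx":-1.23,"dy":-4.72,"dz":0,"turn":0},{"hand":-1,"dx":-1.23,"dy":-4.72,"dz":0,"turn":0},{"hand":-1,"dx":-1.23,"dy":-4.72,"dz":0,"turn":0},{"hand":-1,"dx":-1.23,"dy":-4.72,"dz":0,"turn":0},{"hand":-1,"dx":-1.23,"dy":-4.72,"dz":0,"turn":0},{"hand":-1,"dx":0,"dy":0,"dz":0,"turn":0}]}' && python3 -m jog '{"moves":[{"hand":-1,"dx":0,"dy":0,"dz":0,"turn":0},{"hand":-1,"dx":0,"dy":0,"dz":0,"turn":0}]}'
python3 - <<'E'
from h import *
plan(449,-259.2,30,150.4)
w=read_camera("wrist");f=w["frame"];cv2.imwrite("pics/w14.png",f)
g=cv2.cvtColor(f,cv2.COLOR_BGR2GRAY)
# narrow pocket width: brightness along tray y at several x, floor plane .003
for x in (.405,.412,.420):
    ys=np.arange(-.300,-.150,.003);p=proj(w,[[x,y,.009] for y in ys]).round().astype(int)
    print(x,[(int(round(y*1000)),int(g[b,a])) for y,(a,b) in zip(ys,p) if 0<=a<560 and 0<=b<420])
E
```

```text
clock: 33.9
tool_pos: [0.5905, 0.2578, 0.115]
ee_rot: [-0.804, -3.036, 0.0]
force: [-0.3, 0.1, 0.3]
opening: 0.0201
grasp_force: 39.4
clock: 35.1
tool_pos: [0.4477, -0.2654, 0.1155]
ee_rot: [0.823, 3.03, -0.005]
force: [0.2, 0.9, -0.4]
opening: 0.0202
grasp_force: 39.5
clock: 35.3
tool_pos: [0.4485, -0.2585, 0.1151]
ee_rot: [-0.811, -3.034, -0.001]
force: [-0.3, -0.1, -0.5]
opening: 0.0203
grasp_force: 39.5
t35.30 tcp [ 448.5 -258.5  115.1] x [-0.867  0.499  0.001] y [0.499 0.867 0.001] zz-1.000 q [-0.65  0.33 -0.3   0.94  0.   -0.12] open20.3 g39
dx -0.09 dy -0.04 dz 8.51 turn -0.3 (yaw now 150.1)
0.405 [(-300, 164), (-297, 167), (-294, 169), (-291, 164), (-288, 165), (-285, 106), (-282, 122), (-279, 121), (-276, 138), (-273, 29), (-270, 30), (-267, 23), (-264, 22), (-261, 25), (-258, 26), (-255, 26), (-252, 28), (-249, 28), (-246, 30), (-243, 21), (-240, 32), (-237, 26), (-234, 60), (-231, 135), (-228, 132), (-225, 83), (-222, 24), (-219, 29), (-216, 28), (-213, 27), (-210, 28), (-207, 23), (-204, 32), (-201, 30), (-198, 23), (-195, 24), (-192, 24), (-189, 28), (-186, 32), (-183, 3
[... 669 characters left out ...]
(-168, 25), (-165, 24), (-162, 67), (-159, 54), (-156, 167), (-153, 176)]
0.42 [(-300, 131), (-297, 165), (-294, 122), (-291, 133), (-288, 135), (-285, 140), (-282, 132), (-279, 136), (-276, 137), (-273, 31), (-270, 23), (-267, 29), (-264, 29), (-261, 27), (-258, 31), (-255, 29), (-252, 25), (-249, 29), (-246, 29), (-243, 30), (-240, 30), (-237, 16), (-234, 57), (-231, 59), (-228, 56), (-225, 23), (-222, 17), (-219, 7), (-216, 12), (-213, 85), (-210, 117), (-207, 119), (-204, 122), (-201, 216), (-198, 242), (-195, 242), (-192, 240), (-189, 241), (-186, 241), (-183, 242), (-180, 242), (-177, 25), (-174, 27), (-171, 23), (-168, 30), (-165, 30), (-162, 57), (-159, 67), (-156, 170), (-153, 150)]
```

```bash
python3 -m jog '{"moves":[{"hand":-1,"dx":-0.15,"dy":-0.17,"dz":2,"turn":0},{"hand":-1,"dx":0,"dy":0,"dz":2,"turn":0},{"hand":-1,"dx":0,"dy":0,"dz":2,"turn":0},{"hand":-1,"dx":0,"dy":0,"dz":1.5,"turn":0},{"hand":-1,"dx":0,"dy":0,"dz":1.2,"turn":0},{"hand":-1,"dx":0,"dy":0,"dz":0.8,"turn":0},{"hand":-1,"dx":0,"dy":0,"dz":0.5,"turn":0},{"hand":-1,"dx":0,"dy":0,"dz":0.2,"turn":0},{"hand":-1,"dx":0,"dy":0,"dz":0,"turn":0},{"hand":-1,"dx":0,"dy":0,"dz":0,"turn":0}]}'
python3 - <<'E'
from h import *
plan(449,-260.7,9.4,150.4)
w=read_camera("wrist");hsv=cv2.cvtColor(w["frame"],cv2.COLOR_BGR2HSV);cv2.imwrite("pics/w15.png",w["frame"])
E
```

```text
clock: 36.35
tool_pos: [0.4496, -0.2621, 0.014]
ee_rot: [0.812, 3.034, -0.001]
force: [-0.1, 0.2, -0.5]
opening: 0.0203
grasp_force: 39.5
t36.35 tcp [ 449.6 -262.1   14. ] x [-0.866  0.499 -0.001] y [ 0.499  0.866 -0.   ] zz-1.000 q [-0.65  0.44 -0.43  0.7  -0.   -0.13] open20.3 g39
dx 0.12 dy 0.10 dz 0.46 turn -0.4 (yaw now 150.0)
```

View pics/w15.png

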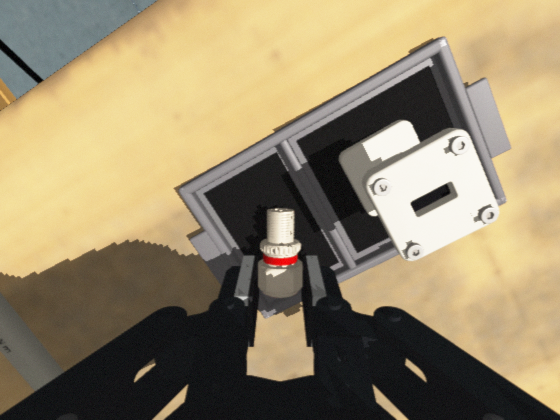

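The last picture shows the short connector held at (281,260) over the narrow pocket, thin end inward. The waveguide stands upright at (433,195) in the square pocket, clear of the fingers. The nut end looks close to the pocket's far corner, so I'll check it numerically.

Run:
```python
from h import *
w=read_camera("wrist");s,M=st()
# tray corners & rims from pixels seen at rim height
print("rim pts",(cast(w,[(178,189),(443,40),(282,142),(204,262),(508,198)],.009)*1000).round(1))
print("part pts (thin end, nut rear L/R)",(cast(w,[(281,208),(259,290),(301,290),(280,306)],.016)*1000).round(1))
A=np.radians(.4);y=np.array([-np.sin(A),np.cos(A)]);x=np.array([y[1],-y[0]])
for c in((432,-257.5),(432,-259)):
  for dx,dy in((35,23),(35,-23),(-35,23),(-35,-23)): print(proj(w,[*( (np.array(c)+dx*x+dy*y)/1000),.009])[0].round(0),end=" ")
  print()
```

```text
t36.45 tcp [ 449.6 -262.2   14. ] x [-0.866  0.499 -0.001] y [ 0.499  0.866 -0.   ] zz-1.000 q [-0.65  0.44 -0.43  0.7  -0.   -0.13] open20.0 g39
rim pts [[ 392.8 -282.6    9. ]
 [ 395.1 -155.3    9. ]
 [ 398.  -231.     9. ]
 [ 429.3 -292.8    9. ]
 [ 471.7 -153.7    9. ]]
part pts (thin end, nut rear L/R) [[ 422.  -245.3   16. ]
 [ 452.6 -275.    16. ]
 [ 462.6 -257.5   16. ]
 [ 465.3 -270.7   16. ]]
[346. 268.] [266. 309.] [273. 144.] [187. 195.] 
[343. 270.] [263. 310.] [270. 146.] [184. 197.]
```

```bash
python3 -m jog '{"moves":[{"hand":-1,"dx":0.5,"dy":-0.1,"dz":0,"turn":0},{"hand":-1,"dx":0,"dy":0,"dz":0.3,"turn":0},{"hand":-1,"dx":0,"dy":0,"dz":0.12,"turn":0},{"hand":-1,"dx":0,"dy":0,"dz":0,"turn":0},{"hand":-1,"dx":0,"dy":0,"dz":0,"turn":0}]}'
python3 - <<'E'
from h import *
st()
E
```

```text
clock: 36.95
tool_pos: [0.4443, -0.2602, 0.0092]
ee_rot: [-0.812, -3.035, 0.0]
force: [-1.0, 0.5, -0.5]
opening: 0.0201
grasp_force: 39.5
t36.95 tcp [ 444.3 -260.2    9.2] x [-0.866  0.499  0.   ] y [ 0.499  0.866 -0.   ] zz-1.000 q [-0.65  0.44 -0.45  0.68 -0.   -0.13] open20.1 g39
```

Now release with a small opening, rise, and check by measurement.

```bash
python3 -m jog '{"moves":[{"hand":-0.2,"dx":0,"dy":0,"dz":0,"turn":0},{"hand":-0.2,"dx":0,"dy":0,"dz":0,"turn":0},{"hand":-0.2,"dx":0,"dy":0,"dz":0,"turn":0},{"hand":-0.2,"dx":0,"dy":0,"dz":0,"turn":0},{"hand":-0.2,"dx":0,"dy":0,"dz":-1,"turn":0},{"hand":-0.2,"dx":0,"dy":0,"dz":-2,"turn":0},{"hand":-0.2,"dx":0,"dy":0,"dz":-4,"turn":0},{"hand":-0.2,"dx":0,"dy":0,"dz":-4,"turn":0},{"hand":0.5,"dx":0,"dy":0,"dz":-1,"turn":0},{"hand":0.5,"dx":0,"dy":0,"dz":0,"turn":0},{"hand":0.5,"dx":0,"dy":0,"dz":0,"turn":0}]}'
python3 - <<'E'
from h import *
st()
w=read_camera("wrist");f=w["frame"];hsv=cv2.cvtColor(f,cv2.COLOR_BGR2HSV);cv2.imwrite("pics/w16.png",f)
m=(hsv[...,1]<60)&(hsv[...,2]>150)|((hsv[...,0]<8)|(hsv[...,0]>172))&(hsv[...,1]>120)
def rep(n,m,z,X,a=30):
    r=rect(w,m,z,proj(w,X)[0],a);print(n,r[:2]);return r
k=rep("short",m,.013,[.438,-.255,.013])
W=cast(w,np.argwhere(k[2])[:,::-1],.013)*1000;print(W.min(0),W.max(0))
rep("wg",(hsv[...,1]<45)&(hsv[...,2]>140),.055,[.433,-.195,.055],200)
g=hsv[...,2]
for x in (.405,.435,.465,.47): print(x,[(y,int(g[b,a])) for y,(a,b) in zip(range(-292,-225,3),proj(w,[[x,y/1000,.009] for y in range(-292,-225,3)]).round().astype(int)) if 0<=b<420])
E
```

```text
clock: 38.05
tool_pos: [0.444, -0.2599, 0.1288]
ee_rot: [-0.812, -3.034, -0.0]
force: [-0.4, -0.9, -0.6]
opening: 0.0642
grasp_force: 0.0
t38.05 tcp [ 444.  -259.9  128.8] x [-0.866  0.499  0.001] y [0.499 0.866 0.   ] zz-1.000 q [-0.65  0.31 -0.29  0.97 -0.   -0.13] open64.2 g0
short (array([ 434.7, -253.7,   39.4,   19.1,  -19.5]), np.int32(794))
[ 416.17467229 -268.28643443   13.        ] [ 453.9942767  -239.47649869   13.        ]
wg (array([ 429.2, -196. ,   41.4,   34.9,   -0.6]), np.int32(2845))
0.405 [(-292, 177), (-289, 176), (-286, 125), (-283, 105), (-280, 141), (-277, 112), (-274, 75), (-271, 24), (-268, 29), (-265, 26), (-262, 25), (-259, 27), (-256, 23), (-253, 26), (-250, 27), (-247, 24), (-244, 27), (-241, 24), (-238, 30), (-235, 52), (-232, 78), (-229, 120), (-226, 129)]
0.435 [(-292, 109), (-289, 127), (-286, 130), (-283, 119), (-280, 135), (-277, 131), (-274, 29), (-271, 7), (-268, 56), (-265, 67), (-262, 118), (-259, 172), (-256, 180), (-253, 243), (-250, 221), (-247, 195), (-244, 102), (-241, 25), (-238, 13), (-235, 47), (-232, 52), (-229, 52), (-226, 33)]
0.465 [(-292, 183), (-289, 181), (-286, 167), (-283, 104), (-280, 135), (-277, 70), (-274, 93), (-271, 120), (-268, 91), (-265, 92), (-262, 121), (-259, 92), (-256, 120), (-253, 126), (-250, 120), (-247, 121), (-244, 129), (-241, 124), (-238, 129), (-235, 124), (-232, 124), (-229, 119), (-226, 129)]
0.47 [(-292, 176), (-289, 186), (-286, 192), (-283, 142), (-280, 126), (-277, 126), (-274, 128), (-271, 128), (-268, 132), (-265, 129), (-262, 130), (-259, 124), (-256, 128), (-253, 132), (-250, 131), (-247, 132), (-244, 135), (-241, 133), (-238, 132), (-235, 134), (-232, 137), (-229, 130), (-226, 134)]
```

```bash
python3 -c "
from bench import *
print(finish_job())"
```

```text
the job is handed in; nothing more can be done
None
```

Both kits are made up and handed in at about 38 s. All five parts measured or looked seated inside their pockets, though I checked the short connector's final position from wrist-camera measurements only, having used all my picture views.

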